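# Hold the battery load tester on LOAD

### The arm

A 7-joint arm with a two-finger parallel gripper is mounted at the origin on the work surface; the furniture and walls round the work are solid. World frame = base frame: x ahead of the robot, y to its left, z up, the work surface at z = 0. Lengths are in m, angles in degrees, forces in N, time in s.
With the tool pointing down it reaches from about 0.425 to 0.875 m from the base axis. Payload 8.4 kg.
Tool frame: the origin (TCP) lies midway between the tips of the shut fingers; the grasp point (between the pads) lies 19 mm behind it; z points along the fingers, y is the line along which they close (so a half turn about z gives the same grasp; the last joint's range is limited). The gripper opens to 85 mm and grips with 20 to 120 N. Pads are 22 mm wide; open, the fingers measure 114 mm over their backs; the gripper's body (76 mm by 85 mm) begins 54 mm behind the grasp point. The pads swing forward as they close: fully open they stand 13 mm farther back than shut.
Start: joints at [66.452, 19.091, 2.286, 83.961, -0.768, 76.965, -3.352], TCP at [0.199, -0.619, 0.231] pointing down, gripper open.
Joint ranges: [-147.57, 147.57], [-21.85, 119.76], [-74.77, 79.35], [14.55, 137.4], [-85.83, 265.84], [4.83, 119.75], [-152.11, 152.11]. Speed limits (degrees/s): [127.2, 127.2, 159.86, 159.86, 180, 180, 180].

### API

Orientations are given as [roll, pitch, yaw] about the fixed x, y, z axes, in that order (R = Rz(yaw) Ry(pitch) Rx(roll)).
In Python, from bench import manip gives the robot as it stands.
- The arm moves only by the tool servo_tool, never from a script. Its argument "targets" is a list of rows, each a list of 3 entries, a list of its own where there are three numbers: the closure, from -1 (fully open) to 1 (shut), then the shift along the tool's x, y, z in m, then the turn, a rotation vector about the tool's x, y, z in rad. In form: [[grip, [x, y, z], [rx, ry, rz]], ...]. A call has 1 to 20 rows; each row shifts and turns the commanded pose from where the row before left it, along the tool's axes as they then stand; what a row does not reach is not made up. A row lasts 1/10 s, in which the tool goes at most 50 mm and 8.59 degrees, less where a joint would pass 70% of its speed; a pose out of reach is approached as far as the arm can. A call is refused whole if a number of a shift passes 0.05 or a number of a turn 0.15, either way. A call with a gripper value outside its range is refused whole. The fingers move at their own pace and stop on an object; "squeeze" is the grip in N (left out, the last holds). Time passes only in rows, so rows that do not move let the fingers close. It gives the time, the measured TCP pose, the force, the opening and the grip force at its end, in the units of the state.
- manip.read_state(): the state, without advancing time (a new reading comes with each control period).
- manip.capture(name): name is "side" or "top" or "wrist"; returns a dict with "color" (384x512x3 uint8, red, green, blue), "depth" (384x512 float32, m along the optical axis (not along the pixel's ray), 0 where there is no reading), "K" (3x3 intrinsics, pixels), "position" and "rotation" of the camera in the world. Camera axes: x right, y up, looking along -z (the intrinsics and any distortion apply to the point x, -y, -z); pixel columns grow to the right and rows downward; lengths in m; the calibration is good to about 2 mm. The wrist camera is an equidistant fisheye: a pixel r from the principal point sees the ray r / f radians off the axis. A picture is of the moment at which its call begins.
- manip.sign_off(): hands the job in; it is judged then, once.
The state is a dict: "time_s": time; "q": joint angles; "joint_vel": joint speeds; "joint_efforts": joint torques, N m; "position": TCP position; "orientation": TCP orientation; "contact_force": force on the tool from outside, world axes, zero at the start; "ft_torque": the same for the moment, N m; "opening": finger opening in m; "grasp_force": force on a finger pad.
Only numpy, scipy, OpenCV 4.12 (cv2) and the standard library are available. Lean on these libraries where they do the work, as an engineer would, in place of code of your own. Each camera call takes 0.05 s, during which the arm holds its last target. There are 200 camera calls.

### The job

Run the load test on the battery docked in the tester: first lift the blue dust lid off the load-coil well by its knob and set it down gently, knob up, on the middle of the black rubber mat, so that the coils can breathe; only then turn the selector clockwise past its two click positions to LOAD, the third one, at the red mark. LOAD springs back when let go, so keep hold of the selector there and finish the program still holding it; leave the other things on the bench alone.

Things in the scene. Friction and masses are not known exactly. Their poses are not given: they have to be found in the camera images.
- load_tester: Battery load tester, a dark grey bench console with a light grey top panel, fixed to the table. Origin on the table, x points to the rear of the tester (where a battery is docked), y to its left, z up. Console: x -100 to +50, y -145 to +145, top panel at z 90 mm; the battery dock and battery reach back to x +137, y +-70, up to z 98. On the panel: round load-coil well at (-25, +82), selector at (-45, -88), low meter (up to z 106) between them around (+6, -8).
- well_rim (a point): Centre of the round steel mouth of the load-coil well, at the height of its rim (100 mm over the table); inner diameter 92, outer 104 mm. Same axes as the tester.
- dust_lid: The blue dust lid, loose, 0.1 to 0.25 kg. Origin at the centre of the underside of its skirt, z up through the knob. Skirt diameter 80, z 0 to 10 (hangs in the well mouth with about 5 mm play all round); plate diameter 104, z 10 to 14; stem diameter 12, z 14 to 26; black round knob diameter 27, z 26 to 46 mm. On the well its origin is 10 mm below the rim; standing on the mat it is at the mat's top.
- lid_knob (a point): Centre of the lid's black round knob (diameter 27, 20 mm tall), 36 mm above the lid's origin and 22 mm above the plate; grasp it here, from above, at any yaw.
- mat_top (a point): Centre of the top face of the black rubber mat (160 x 140 x 4 mm, fixed flat on the table, to the left or to the right of the tester); x along its 160 mm side, z up.
- selector (a joint): Turn of the selector about its upright axis, rad, clockwise seen from above is positive. 0 = off (start), 0.4 and 0.8 = click positions where it stays by itself, 1.2 = LOAD at the red mark, where a spring turns it back to 0.8 if let go; hard stop at 1.26. Passing a click takes about 0.1 N m, holding LOAD about 0.12 N m.
- selector_grip (a point): Point on the selector's turning axis at grasp height, 123 mm over the table. The selector is a black bar 54 mm long, 14 mm wide, that stands from z 102 to 132 mm over the table on a round grey skirt of diameter 60 (z 94 to 102). The point turns with the bar: its x axis lies along the bar towards the end with the white line, its z axis up. At off the bar points 0.6 rad to the left of the tester's x axis, at LOAD 0.6 rad to the right.
- wash_tub: Bystander: clear food tub with a black cap strip in it, 173 x 119 x 61 mm, fixed, on the other side of the tester from the mat; origin under its centre.
- water_bottle: Bystander, loose: clear water bottle with blue cap, 64 x 64 x 315 mm, at the back; origin under its centre.
- jelly_jar: Bystander, loose: small cream jar with blue lid, diameter 68, height 61 mm, back left; origin under its centre.
- oil_flask: Bystander, loose: small glass flask with ball stopper, diameter 60, height 106 mm, back right; origin under its centre.
Things that resemble listed ones, but are neither listed nor needed, are in the scene too. There is more than one size of the part that bears mat_top; the job needs the smaller.

How it is judged:
By the outcome, as a careful person would: the job done as asked, in the order asked, and still so for the second after the job is handed in, while the arm keeps its last pose, push and grip.
It also fails if it takes over 54 s, if anything falls off the work surface, if the arm or the gripper's body presses on something with over 40 N, if the wrist force passes 120 N, or if a joint passes its speed limit or range.

## Working session

There is one attempt and no reset: what is moved stays moved. The work goes in short steps, Python scripts to look and compute and a tool call to move; the robot and the scene stay as the last step left them, time stands still between calls to the robot, and variables do not carry over. Pictures are saved under pics/ and viewed, at most 10 in all, crops included, and the job is handed in when it is done.

Besides the shell and the picture viewer there is one more tool, called after "Call:" as name(argument=value, ...) on one line, values as JSON. servo_tool: Moves the arm, as the interface text tells. Its arguments: {"type":"object","properties":{"targets":{"type":"array"},"squeeze":{"type":"number"}},"required":["targets"]}

```bash
mkdir -p pics; ls; cat > h.py <<'E'
import numpy as np, cv2
from bench import manip
def cap(n,save=None):
    c=manip.capture(n)
    if save: cv2.imwrite(f'pics/{save}.png',c['color'][:,:,::-1])
    return c
def ray(c,u,v):
    K=c['K']; x=(u-K[0][2])/K[0][0]; y=(v-K[1][2])/K[1][1]
    return np.array(c['rotation'])@np.array([x,-y,-1.0])
def onz(c,u,v,z):
    d=ray(c,u,v); p=np.array(c['position']); return p+d*(z-p[2])/d[2]
def dep(c,u,v):
    return np.array(c['position'])+ray(c,u,v)*c['depth'][int(v),int(u)]
E
python3 - <<'E'
from h import *
import pickle
d={}
for n in('top','side'):
    c=cap(n,n+'0'); d[n]=c; print(n,c['K'],c['position'],c['rotation'],[k for k in c])
pickle.dump(d,open('d0.pkl','wb'))
print(manip.read_state())
E
```

```text
pics
top [[377.53265051   0.         259.14452453]
 [  0.         377.53265051 196.86708214]
 [  0.           0.           1.        ]] [0.4104418  0.02721044 1.35506224] [  3.19499116  -0.67640942 -91.39838165] ['color', 'depth', 'K', 'position', 'rotation']
side [[461.86492949   0.         260.99887094]
 [  0.         461.86492949 197.79163   ]
 [  0.           0.           1.        ]] [ 1.24385052 -0.5613363   1.23784403] [39.85150432  0.1530346  53.03075566] ['color', 'depth', 'K', 'position', 'rotation']
{'time_s': 0.1, 'q': array([66.45205698, 19.12660633,  2.28342334, 84.00646016, -0.76772216,
       76.96610732, -3.35321912]), 'joint_vel': array([ 0.02795429, -0.14899435,  0.05035519, -0.07998642, -0.00642739,
       -0.11439781, -0.03460685]), 'joint_efforts': array([ 3.37543563e-03, -6.60019183e+01,  1.36975005e+00, -4.06476295e+01,
        1.69158785e-02,  8.89128889e-03, -3.05468939e-05]), 'position': array([ 0.19925351, -0.61826501,  0.23051839]), 'orientation': array([-1.79916211e+02,  5.22439682e-03,  1.78629857e+01]), 'contact_force': array([-0.51711535, -1.20002708, -0.11364703]), 'ft_torque': array([-0.04090063,  0.05614099, -0.02088704]), 'grasp_force': 0.0, 'opening': 0.08585303361348884}
```

View pics/top0.png

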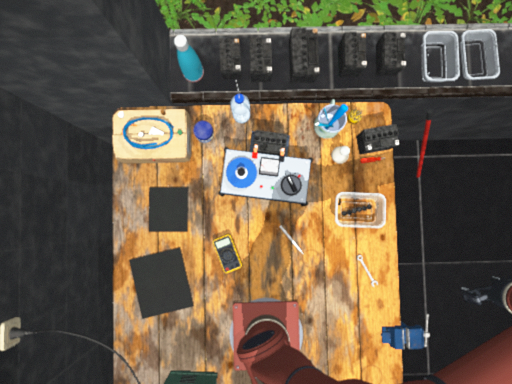

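View pics/side0.png

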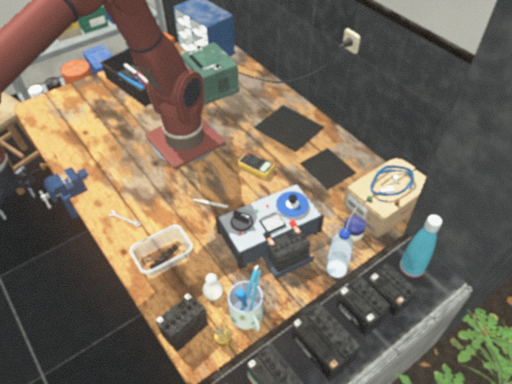

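The top view shows the blue lid at about (240,172), the selector at (291,184), the small mat at (168,209) and the big mat at (161,282). The side view shows the lid at about (293,204) and the selector at (242,220).

```bash
cat >> h.py <<'E'
from scipy.spatial.transform import Rotation as Ro
def fix(c):
    c['rotation']=Ro.from_euler('xyz',c['rotation'],degrees=True).as_matrix(); return c
def blobs(m,box,amin=15):
    u0,v0,u1,v1=box; k=np.zeros(m.shape,np.uint8); k[v0:v1,u0:u1]=m[v0:v1,u0:u1]*255
    cs,_=cv2.findContours(k,cv2.RETR_EXTERNAL,cv2.CHAIN_APPROX_NONE)
    return sorted([c for c in cs if cv2.contourArea(c)>=amin],key=cv2.contourArea,reverse=True)
E
python3 - <<'E'
from h import *
import pickle
d=pickle.load(open('d0.pkl','rb')); t=fix(d['top']); s=fix(d['side'])
hs=lambda c:cv2.cvtColor(c['color'],cv2.COLOR_RGB2HSV)
H=hs(t); blue=(H[...,0]>95)&(H[...,0]<125)&(H[...,1]>150)
dark=H[...,2]<75
c=blobs(blue,(215,148,268,195))[0]; e=cv2.minEnclosingCircle(c); print('lid',e,onz(t,*e[0],.104),e[1]/377*1.25*2)
for b,z in(((140,180,195,238),.004),((125,240,200,325),.004),((278,170,304,198),.132)):
    c=blobs(dark,b)[0]; r=cv2.minAreaRect(c); print(r,onz(t,*r[0],z), [np.round(onz(t,*p,z)[:2],3) for p in cv2.boxPoints(r)])
# panel
light=(H[...,2]>120)
c=blobs(light&(H[...,1]<60),(212,145,318,210))[0]; r=cv2.minAreaRect(c); print('panel',r,onz(t,*r[0],.09),[np.round(onz(t,*p,.09)[:2],3) for p in cv2.boxPoints(r)])
H=hs(s); blue=(H[...,0]>95)&(H[...,0]<125)&(H[...,1]>150)
c=blobs(blue,(270,185,318,222))[0]; e=cv2.fitEllipse(c); print('side lid',e,onz(s,*e[0],.104))
for u,v in((240,172),(168,209),(230,178)): print(dep(t,u,v))
im=np.hstack([cv2.resize(t['color'][140:215,210:320],None,fx=4,fy=4,interpolation=2),cv2.resize(s['color'][175:250,215:325],None,fx=3.2,fy=4,interpolation=2)])
cv2.imwrite('pics/crop0.png',im[:,:,::-1]); print(im.shape)
E
```

```text
lid ((241.08050537109375, 172.23304748535156), 14.806528091430664) [0.56344938 0.06886555 0.104     ] 0.09818652580524313
((168.0, 209.0), (42.0, 38.0), 90.0) [0.44983179 0.33560728 0.004     ] [array([0.527, 0.403]), array([0.523, 0.267]), array([0.373, 0.269]), array([0.377, 0.404])]
((160.71405029296875, 282.6725158691406), (59.6322135925293, 52.0901985168457), 76.4295654296875) [0.19052701 0.36409587 0.004     ] [array([0.274, 0.477]), array([0.312, 0.298]), array([0.108, 0.251]), array([0.07 , 0.429])]
((287.9999694824219, 186.49998474121094), (19.137157440185547, 12.75810432434082), 56.3099365234375) [ 0.50988216 -0.08355687  0.132     ] [array([ 0.525, -0.049]), array([ 0.547, -0.085]), array([ 0.495, -0.118]), array([ 0.472, -0.082])]
panel ((265.1712646484375, 176.05535888671875), (86.9852523803711, 45.586360931396484), 7.0283966064453125) [ 0.55036416 -0.01144656  0.09      ] [array([0.496, 0.144]), array([0.648, 0.123]), array([ 0.606, -0.168]), array([ 0.453, -0.145])]Traceback (most recent call last):
  File "<stdin>", line 14, in <module>
IndexError: list index out of range
```

Call:
servo_tool(targets=[[-1,[0.028,-0.027,0],[0,0,0]],[-1,[0.028,-0.027,0],[0,0,0]],[-1,[0.028,-0.027,0],[0,0,0]],[-1,[0.028,-0.027,0],[0,0,0]],[-1,[0.028,-0.027,0],[0,0,0]],[-1,[0.028,-0.027,0],[0,0,0]],[-1,[0.028,-0.027,0],[0,0,0]],[-1,[0.028,-0.027,0],[0,0,0]],[-1,[0.028,-0.027,0],[0,0,0]],[-1,[0.028,-0.027,0],[0,0,0]],[-1,[0.028,-0.027,0],[0,0,0]],[-1,[0.028,-0.027,0],[0,0,0]],[-1,[0.028,-0.027,0],[0,0,0]],[-1,[0.028,-0.027,0],[0,0,0]],[-1,[0.028,-0.027,0],[0,0,0]],[-1,[0.028,-0.027,0],[0,0,0]],[-1,[0.028,-0.027,0],[0,0,0]],[-1,[0.028,-0.027,0],[0,0,0]],[-1,[0.028,-0.027,0],[0,0,0]],[-1,[0.026,-0.029,0],[0,0,0]]])

```text
time_s: 2.1
position: [0.5648, 0.0695, 0.231]
orientation: [-180.0, 0.0, 17.8]
contact_force: [1.1, -0.4, 0.3]
opening: 0.0856
grasp_force: 0.0
```

```bash
cat >> h.py <<'E'
def rayf(c,u,v):
    K=c['K']; x=u-K[0][2]; y=v-K[1][2]; r=np.hypot(x,y)+1e-9; th=r/K[0][0]
    return np.array(c['rotation'])@np.array([x/r*np.sin(th),-y/r*np.sin(th),-np.cos(th)])
def onzf(c,u,v,z):
    d=rayf(c,u,v); p=np.array(c['position']); return p+d*(z-p[2])/d[2]
def projf(c,P):
    q=c['rotation'].T@(np.array(P)-c['position']); x,y,z=q[0],-q[1],-q[2]
    r=np.hypot(x,y); th=np.arctan2(r,z); return c['K'][0][2]+c['K'][0][0]*th*x/r, c['K'][1][2]+c['K'][0][0]*th*y/r
E
python3 - <<'E'
from h import *
import pickle
c=fix(cap('wrist','w1')); pickle.dump(c,open('w1.pkl','wb'))
print(c['K'],c['position'],c['rotation'],manip.read_state()['q'])
for P in([.5635,.069,.126],[.5635,.069,.104],[.518,-.0955,.132]): print(projf(c,P))
E
```

```text
[[297.31863964   0.         255.49053889]
 [  0.         297.31863964 188.50179693]
 [  0.           0.           1.        ]] [0.63035187 0.09006002 0.37238264] [[ 3.06456477e-01  9.17245540e-01  2.54450481e-01]
 [-9.51884603e-01  2.95202923e-01  8.22857046e-02]
 [ 3.61669827e-04 -2.67424482e-01  9.63578754e-01]] [ 18.53688523  13.02461443 -35.50509366  93.81995762   7.54782147
  75.53971506 -89.95427741]
(np.float64(254.8758458515516), np.float64(190.41438992244926))
(np.float64(254.91433586910443), np.float64(183.9616915187031))
(np.float64(392.8894149164846), np.float64(278.9460364905326))
```

View pics/w1.png

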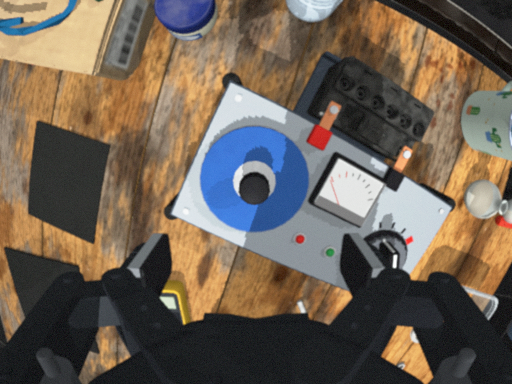

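The wrist view shows the knob at about (254,188) inside the lid disc centred near (254,178), the small mat spanning (30–110, 120–240), and the selector near (390,248), partly hidden by a finger.

```bash
python3 - <<'E'
from h import *
import pickle
c=pickle.load(open('w1.pkl','rb')); H=cv2.cvtColor(c['color'],cv2.COLOR_RGB2HSV)
def circ(ct,z):
    P=np.array([onzf(c,*p[0],z)[:2] for p in ct]).astype(np.float32); return cv2.minEnclosingCircle(P)
blue=(H[...,0]>95)&(H[...,0]<125)&(H[...,1]>120)
print('lid',circ(blobs(blue,(190,110,320,245))[0],.104))
dark=H[...,2]<60
k=blobs(dark,(232,160,278,210))[0]; print('knob',cv2.minEnclosingCircle(k),circ(k,.136),circ(k,.128))
m=blobs(dark,(25,115,115,244))[0]
P=np.array([onzf(c,*p[0],.004)[:2] for p in m]).astype(np.float32); r=cv2.minAreaRect(P); print('mat',r)
lg=(H[...,2]>110)&(H[...,1]<60)
K=(lg|blue).astype(np.uint8)
m=blobs(lg&True,(165,75,460,300))[0]
P=np.array([onzf(c,*p[0],.09)[:2] for p in m]).astype(np.float32); r=cv2.minAreaRect(P);print('panel',r)
d=c['depth']
for u,v in((254,188),(215,180),(250,178),(70,180)):
    q=rayf(c,u,v); f=-c['rotation'][:,2]; print((u,v),c['position']+q*d[v,u]/(q@f))
cv2.imwrite('pics/w1c.png',cv2.resize(c['color'][205:290,330:450],None,fx=5,fy=5,interpolation=2)[:,:,::-1])
E
```

```text
lid ((0.5659470558166504, 0.07101717591285706), 0.05121845379471779)
knob ((254.26025390625, 187.57559204101562), 15.495854377746582) ((0.568111002445221, 0.0711694210767746), 0.013285981491208076) ((0.5660045742988586, 0.07053004950284958), 0.013732233084738255)
mat ((0.45446789264678955, 0.33572807908058167), (0.1365048885345459, 0.1562674343585968), 88.41876220703125)
panel ((0.5529336333274841, -0.009179294109344482), (0.28707611560821533, 0.15065798163414001), 81.28797149658203)
(254, 188) [0.56728576 0.07097071 0.13343422]
(215, 180) [0.55572117 0.10572547 0.10395616]
(250, 178) [0.57466755 0.07678915 0.13442222]
(70, 180) [0.46122451 0.32306016 0.00257271]
```

View pics/w1c.png

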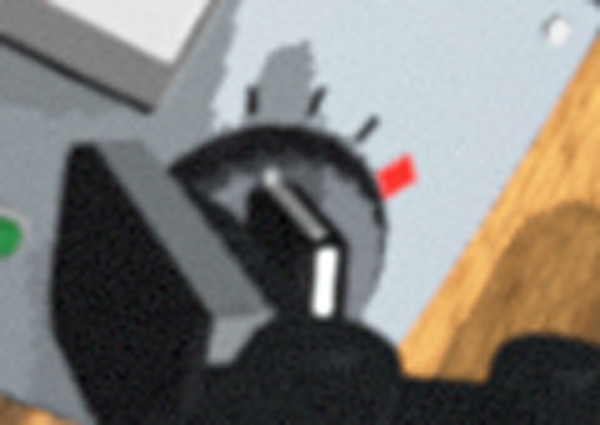

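The crop shows the white-lined bar in the off position, with the red mark to its right. Lid and knob agree at (0.566, 0.071), and the small mat is at about (0.453, 0.336). Next I descend and grip the knob.

Call:
servo_tool(squeeze=40, targets=[[-0.5,[0.0015,-0.0005,0.03],[0,0,0]],[-0.3,[0,0,0.03],[0,0,0]],[-0.2,[0,0,0.03],[0,0,0]],[-0.2,[0,0,0.02],[0,0,0]],[-0.2,[0,0,0.009],[0,0,0]],[-0.2,[0,0,0],[0,0,0]],[1,[0,0,0],[0,0,0]],[1,[0,0,0],[0,0,0]],[1,[0,0,0],[0,0,0]],[1,[0,0,0],[0,0,0]],[1,[0,0,0],[0,0,0]],[1,[0,0,0],[0,0,0]]])

```text
time_s: 3.35
position: [0.5664, 0.0696, 0.1139]
orientation: [180.0, -0.1, 17.9]
contact_force: [-1.1, -0.1, 6.3]
opening: 0.0256
grasp_force: 39.6
```

Call:
servo_tool(targets=[[1,[0,0,-0.01],[0,0,0]],[1,[0,0,-0.02],[0,0,0]],[1,[0,0,-0.03],[0,0,0]],[1,[0,0,-0.03],[0,0,0]],[1,[0,0,-0.02],[0,0,0]],[1,[-0.001,-0.012,0],[0,0,0]],[1,[-0.002,-0.024,0],[0,0,0]],[1,[-0.003,-0.03,0],[0,0,0]],[1,[-0.003,-0.03,0],[0,0,0]],[1,[-0.003,-0.03,0],[0,0,0]],[1,[-0.003,-0.03,0],[0,0,0]],[1,[-0.003,-0.03,0],[0,0,0]],[1,[-0.003,-0.03,0],[0,0,0]],[1,[-0.003,-0.03,0],[0,0,0]],[1,[-0.002,-0.025,0],[0,0,0]],[1,[-0.001,-0.0175,0],[0,0,0]],[1,[0,0,0],[0,0,0]]])

```text
time_s: 5.05
position: [0.4484, 0.3387, 0.2217]
orientation: [-179.9, 0.1, 18.2]
contact_force: [0.0, 0.1, -1.1]
opening: 0.0256
grasp_force: 39.6
```

```bash
python3 - <<'E'
from h import *
import pickle
c=fix(cap('wrist','w2')); pickle.dump(c,open('w2.pkl','wb'))
s=manip.read_state(); print(s['q'],s['position'],s['contact_force'])
t=fix(cap('top','t2'));pickle.dump(t,open('t2.pkl','wb'))
E
```

```text
[  -2.38178063   14.09246196  -45.25630178   95.31561343   10.2668562
   74.9536808  -121.41827438] [0.44962855 0.33690843 0.22164971] [-0.43230369 -0.78542495 -1.97238047]
```

View pics/w2.png

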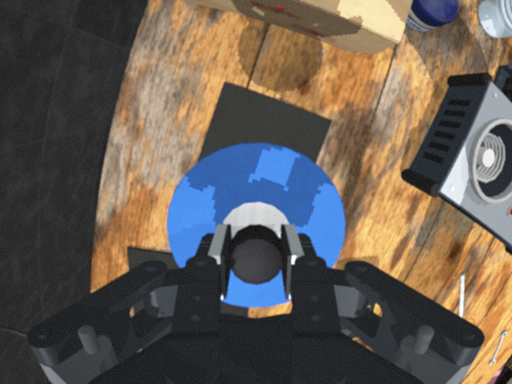

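The lid hangs level in the grip with the knob at (255,255). The small mat's far edge runs from (225,84) to (331,121).

```bash
python3 - <<'E'
from h import *
import pickle
c=pickle.load(open('w2.pkl','rb')); H=cv2.cvtColor(c['color'],cv2.COLOR_RGB2HSV)
blue=(H[...,0]>95)&(H[...,0]<125)&(H[...,1]>120)
l=blobs(blue,(150,130,360,310))[0]
P=np.array([onzf(c,*p[0],.2118)[:2] for p in l]).astype(np.float32); print('lid',cv2.minEnclosingCircle(P))
for p in((224.5,84),(331,121),(205,150),(318,163),): print(onzf(c,*p,.004)[:2])
t=pickle.load(open('t2.pkl','rb'));H=cv2.cvtColor(t['color'],cv2.COLOR_RGB2HSV)
print(dep(pickle.load(open('t2.pkl','rb')),168,195) if 0 else '')
E
```

```text
lid ((0.4490891695022583, 0.3385526239871979), 0.05135431885719299)
[0.53020264 0.40396218]
[0.52929592 0.26756792]
[0.44626016 0.40281647]
[0.47460229 0.26493735]
```

Call:
servo_tool(targets=[[1,[0,0,0.02],[0,0,0]],[1,[0,0,0.035],[0,0,0]],[1,[0,0,0.04],[0,0,0]],[1,[0,0,0.04],[0,0,0]],[1,[0,0,0.03],[0,0,0]],[1,[0,0,0.015],[0,0,0]],[1,[0,0,0.004],[0,0,0]],[1,[0,0,0],[0,0,0]],[1,[0,0,0],[0,0,0]]])

```text
time_s: 6.05
position: [0.4523, 0.3362, 0.0399]
orientation: [-180.0, -0.1, 17.8]
contact_force: [-0.8, 0.1, -1.3]
opening: 0.0251
grasp_force: 39.5
```

Call:
servo_tool(targets=[[1,[-0.0015,-0.0005,0.003],[0,0,0]],[1,[0,0,0.003],[0,0,0]],[1,[0,0,0.002],[0,0,0]],[1,[0,0,0.002],[0,0,0]],[1,[0,0,0],[0,0,0]],[1,[0,0,0],[0,0,0]]])

```text
time_s: 6.65
position: [0.4497, 0.3357, 0.0283]
orientation: [-180.0, 0.0, 17.9]
contact_force: [0.4, -1.0, -1.5]
opening: 0.0255
grasp_force: 39.5
```

Call:
servo_tool(targets=[[1,[0,0,0.001],[0,0,0]],[1,[0,0,0.001],[0,0,0]],[1,[0,0,0],[0,0,0]],[1,[0,0,0],[0,0,0]]])

```text
time_s: 7.05
position: [0.4498, 0.3358, 0.0278]
orientation: [180.0, -0.0, 17.9]
contact_force: [-5.2, -4.7, 16.6]
opening: 0.0259
grasp_force: 41.3
```

Call:
servo_tool(targets=[[0.2,[0,0,0],[0,0,0]],[-0.2,[0,0,0],[0,0,0]],[-0.2,[0,0,0],[0,0,0]],[-0.3,[0,0,-0.01],[0,0,0]],[-0.3,[0,0,-0.03],[0,0,0]],[-0.3,[0,0,-0.04],[0,0,0]],[-0.3,[0,0,-0.045],[0,0,0]],[-0.3,[0,0,-0.045],[0,0,0]],[-0.3,[0,0,-0.03],[0,0,0]],[-0.3,[0,0,0],[0,0,0]]])

```text
time_s: 8.05
position: [0.4511, 0.3375, 0.2318]
orientation: [-179.9, -0.4, 17.9]
contact_force: [0.3, 0.3, -0.6]
opening: 0.0556
grasp_force: 0.0
```

```bash
python3 - <<'E'
from h import *
c=fix(cap('wrist','w3'))
print(manip.read_state()['position'])
H=cv2.cvtColor(c['color'],cv2.COLOR_RGB2HSV)
blue=(H[...,0]>95)&(H[...,0]<125)&(H[...,1]>120)
l=blobs(blue,(150,90,360,310))[0]
P=np.array([onzf(c,*p[0],.018)[:2] for p in l]).astype(np.float32); print('lid',cv2.minEnclosingCircle(P))
E
```

```text
[0.45042508 0.33658988 0.22907655]
lid ((0.45012447237968445, 0.3354164958000183), 0.05261767655611038)
```

View pics/w3.png

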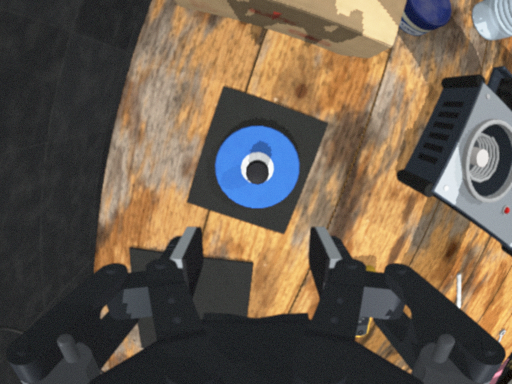

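The lid sits centred on the small mat, knob up, centre about (257,167). Next is the selector.

Call:
servo_tool(targets=[[-0.5,[-0.002,0.015,0],[0,0,0]],[-0.5,[-0.0045,0.029,0],[0,0,0]],[-0.5,[-0.0045,0.029,0],[0,0,0]],[-0.5,[-0.0045,0.029,0],[0,0,0]],[-0.5,[-0.0045,0.029,0],[0,0,0]],[-0.5,[-0.0045,0.029,0],[0,0,0]],[-0.5,[-0.0045,0.029,0],[0,0,0]],[-0.5,[-0.0045,0.029,0],[0,0,0]],[-0.5,[-0.0045,0.029,0],[0,0,0]],[-0.5,[-0.0045,0.029,0],[0,0,0]],[-0.5,[-0.0045,0.029,0],[0,0,0]],[-0.5,[-0.0045,0.029,0],[0,0,0]],[-0.5,[-0.0045,0.029,0],[0,0,0]],[-0.5,[-0.0045,0.029,0],[0,0,0]],[-0.5,[-0.0045,0.029,0],[0,0,0]],[-0.5,[-0.0025,0.029,0],[0,0,0]],[-0.5,[-0.002,0.01,0],[0,0,0]],[-0.5,[0,0,0],[0,0,-0.14]],[-0.5,[0,0,0],[0,0,0]]])

```text
time_s: 10.0
position: [0.5242, -0.123, 0.2254]
orientation: [-179.9, 0.1, 26.0]
contact_force: [0.4, 0.6, -0.8]
opening: 0.0637
grasp_force: 0.0
```

```bash
python3 - <<'E'
from h import *
import pickle
c=fix(cap('wrist','w4')); pickle.dump(c,open('w4.pkl','wb'))
s=manip.read_state(); print(s['position'],s['orientation'],s['q'])
print(projf(c,[.5185,-.0945,.132]))
cv2.imwrite('pics/w4c.png',cv2.resize(c['color'][100:260,150:350],None,fx=3.5,fy=3.5,interpolation=2)[:,:,::-1])
E
```

```text
[ 0.52426727 -0.12274443  0.22564251] [-1.79928967e+02  4.32223943e-02  2.57857645e+01] [ 32.17229269   8.11590725 -25.93643175  98.78963539   3.64427513
  74.00790895 -58.76211326]
(np.float64(220.44432234307328), np.float64(183.77427312867562))
```

View pics/w4c.png

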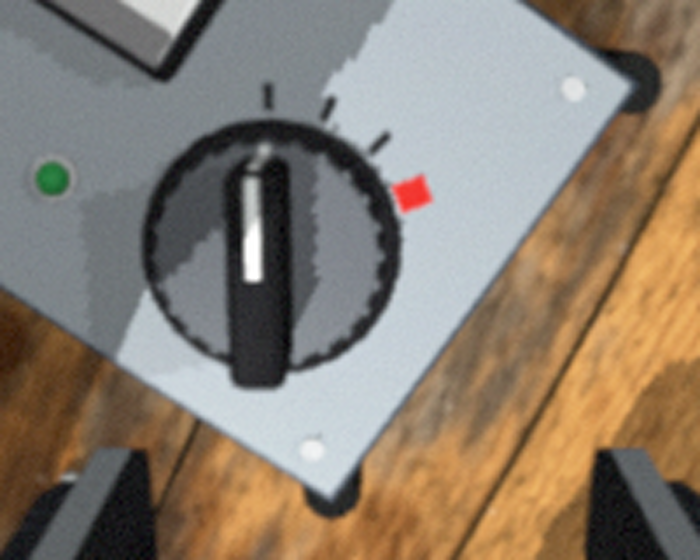

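The bar is at off, pointing nearly straight up in the crop. Its top face runs from about (262,160) to (258,385), the skirt circle is centred at about (272,248), and the red mark is at (412,193).

```bash
python3 - <<'E'
from h import *
import pickle
c=pickle.load(open('w4.pkl','rb'))
f=lambda x,y,z:np.round(onzf(c,150+x/3.5,100+y/3.5,z)[:2],4)
a=np.arange(0,2*np.pi,.1)
P=np.array([f(272+128*np.cos(t),246+126*np.sin(t),.100) for t in a]).astype(np.float32);print('skirt',cv2.minEnclosingCircle(P))
e1,e2=f(264,160,.132),f(259,380,.132); print('bar',e1,e2,(e1+e2)/2,np.hypot(*(e1-e2)),np.degrees(np.arctan2(*(e1-e2)[::-1])))
w1,w2=f(230,270,.132),f(289,270,.132);print('width',w1,w2,np.hypot(*(w1-w2)),(w1+w2)/2)
w1,w2=f(227,280,.132),f(256,280,.132)
print('screw corner foot', f(332,495,.09), f(632,85,.09),'red',f(412,193,.09))
E
```

```text
skirt ((0.5228045582771301, -0.09568259865045547), 0.034443557262420654)
bar [ 0.5488 -0.0851] [ 0.5002 -0.106 ] [ 0.5245  -0.09555] 0.052903402537076934 23.269694695951006
width [ 0.5219 -0.0887] [ 0.5279 -0.1011] 0.013775340286178049 [ 0.5249 -0.0949]
screw corner foot [ 0.4614 -0.1422] [ 0.6047 -0.1632] red [ 0.5513 -0.1232]
```

Call:
servo_tool(squeeze=60, targets=[[0.1,[0.0108,-0.0253,0],[0,0,0]],[0.1,[0,0,0.02],[0,0,0]],[0.1,[0,0,0.03],[0,0,0]],[0.1,[0,0,0.03],[0,0,0]],[0.1,[0,0,0.02],[0,0,0]],[0.1,[0,0,0.012],[0,0,0]],[0.1,[0,0,0.006],[0,0,0]],[0.1,[0,0,0],[0,0,0]],[0.1,[0,0,0],[0,0,0]]])

```text
time_s: 10.95
position: [0.5239, -0.0959, 0.1093]
orientation: [180.0, -0.1, 25.9]
contact_force: [0.1, 0.8, 0.3]
opening: 0.0382
grasp_force: 0.0
```

```bash
python3 - <<'E'
from h import *
import pickle
c=fix(cap('wrist','w5')); pickle.dump(c,open('w5.pkl','wb'))
s=manip.read_state(); print(s['position'],s['orientation'])
print(projf(c,[.523,-.0952,.132]),projf(c,s['position']+[0,0,.025]))
cv2.imwrite('pics/w5c.png',cv2.resize(c['color'][160:340,155:355],None,fx=3.3,fy=3.3,interpolation=2)[:,:,::-1])
E
```

```text
[ 0.52405513 -0.09599291  0.10939304] [ 1.79944609e+02 -7.27864939e-02  2.58614805e+01]
(np.float64(251.72060837027104), np.float64(264.9829307511652)) (np.float64(254.27541449508732), np.float64(266.4854021098367))
```

View pics/w5c.png

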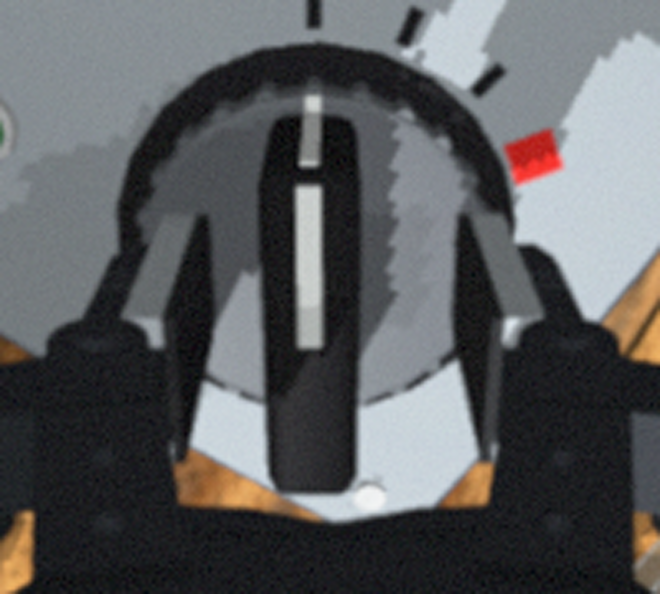

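The bar stands between the fingers and parallel to the pads; its top face runs from about (310,172) to (312,490) in the crop. I'll check how well it is centred.

```bash
python3 - <<'E'
from h import *
import pickle
c=pickle.load(open('w5.pkl','rb'))
f=lambda x,y,z:np.round(onzf(c,155+x/3.3,160+y/3.3,z)[:2],4)
e1,e2=f(310,174,.132),f(312,488,.132); m=(e1+e2)/2
print('bar',e1,e2,m,np.hypot(*(e1-e2)),np.degrees(np.arctan2(*(e1-e2)[::-1])))
a=np.radians(25.86); d=m-[.52405,-.09599]; print(np.cos(a)*d[0]+np.sin(a)*d[1],np.sin(a)*d[0]-np.cos(a)*d[1])
print('skirt lr',f(120,215,.098),f(512,215,.098),f(318,45,.1))
E
```

```text
bar [ 0.5455 -0.0831] [ 0.4998 -0.1051] [ 0.52265 -0.0941 ] 0.05071972003077301 25.70618407363119
-0.0004354392664422407 -0.0023113832752791534
skirt lr [ 0.5129 -0.0619] [ 0.5421 -0.122 ] [ 0.5547 -0.0794]
```

Call:
servo_tool(targets=[[0.1,[0,-0.0022,0.002],[0,0,0]],[0.1,[0,0,0],[0,0,0]],[1,[0,0,0],[0,0,0]],[1,[0,0,0],[0,0,0]],[1,[0,0,0],[0,0,0]],[1,[0,0,0],[0,0,0]],[1,[0,0,0],[0,0,0]],[1,[0,0,0],[0,0,0]]])

```text
time_s: 11.8
position: [0.5222, -0.0934, 0.1067]
orientation: [-180.0, 0.0, 25.9]
contact_force: [-3.3, 2.8, 5.3]
opening: 0.0128
grasp_force: 58.6
```

Call:
servo_tool(targets=[[1,[0,0,0],[0,0,0.06]],[1,[0,0,0],[0,0,0.06]],[1,[0,0,0],[0,0,0.06]],[1,[0,0,0],[0,0,0.06]],[1,[0,0,0],[0,0,0.06]],[1,[0,0,0],[0,0,0.06]],[1,[0,0,0],[0,0,0.06]],[1,[0,0,0],[0,0,0.06]],[1,[0,0,0],[0,0,0.06]],[1,[0,0,0],[0,0,0.06]],[1,[0,0,0],[0,0,0]]])

```text
time_s: 12.9
position: [0.5224, -0.095, 0.1067]
orientation: [179.9, -0.0, -8.6]
contact_force: [-1.8, -2.3, 5.0]
opening: 0.0128
grasp_force: 59.7
```

Call:
servo_tool(targets=[[1,[0,0,0],[0,0,0.06]],[1,[0,0,0],[0,0,0.06]],[1,[0,0,0],[0,0,0.06]],[1,[0,0,0],[0,0,0.06]],[1,[0,0,0],[0,0,0.06]],[1,[0,0,0],[0,0,0.06]],[1,[0,0,0],[0,0,0.06]],[1,[0,0,0],[0,0,0.06]],[1,[0,0,0],[0,0,0.06]],[1,[0,0,0],[0,0,0.06]],[1,[0,0,0],[0,0,0.01]],[1,[0,0,0],[0,0,0]],[1,[0,0,0],[0,0,0]]])

```text
time_s: 14.2
position: [0.522, -0.0962, 0.1069]
orientation: [179.9, -0.1, -43.4]
contact_force: [-5.8, -6.7, 8.9]
opening: 0.013
grasp_force: 68.1
```

```bash
python3 - <<'E'
from h import *
import pickle
c=fix(cap('wrist','w6')); pickle.dump(c,open('w6.pkl','wb'))
s=manip.read_state(); print(s['position'],s['orientation'],s['contact_force'],s['ft_torque'])
cv2.imwrite('pics/w6c.png',cv2.resize(c['color'][130:340,135:375],None,fx=2.8,fy=2.8,interpolation=2)[:,:,::-1])
E
```

```text
[ 0.52199297 -0.09616641  0.10698601] [ 1.79890745e+02 -7.20108394e-02 -4.34312128e+01] [-6.27891413 -6.50465732  9.15124827] [-1.39875439  1.00518868  0.0382639 ]
```

View pics/w6c.png

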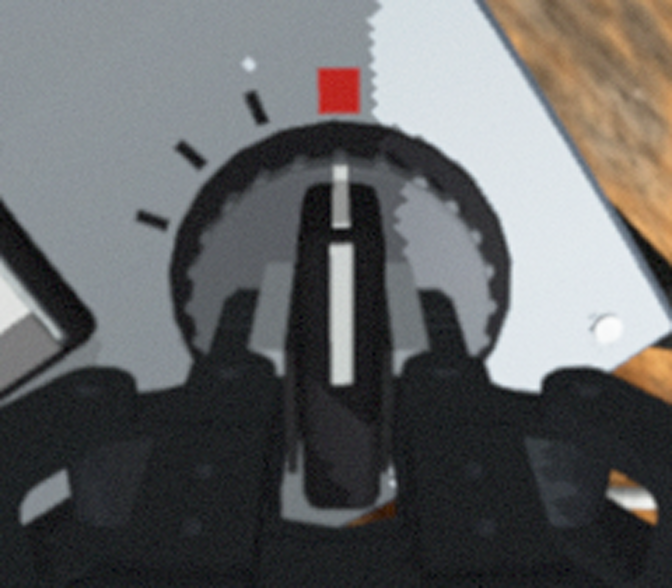

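The white line points straight at the red mark (339,90), the tool has turned about 1.21 rad, and the grip is firm with low forces. Handing in.

```bash
python3 -c "
from bench import manip
print(manip.sign_off())"
```

```text
the job is handed in; nothing more can be done
None
```

The job is handed in at about 14 s of robot time: the lid stands knob up on the middle of the small mat, and the arm is still holding the selector at LOAD on the red mark.

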